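# Put the scraper away and bring the glue round

## Robot

A 7-joint arm with a two-finger parallel gripper is mounted at the origin on a cart in front of the work surface, level with it; the furniture and walls round the work are solid. World frame = base frame: x ahead of the robot, y to its left, z up, the work surface at z = 0. Lengths are in m, angles in rad, forces in N, time in s.
With the tool pointing down it reaches from about 0.4 to 0.875 m from the base axis. Payload 19.3 kg.
Tool frame: the origin (TCP) lies where the fingers leave the gripper's body, on its centre line; the fingertips stand bot.tip_reach ahead of it and the grasp point (between the pads) lies 54 mm ahead of it (bot.tip_reach is the distance from the TCP to the fingertips, in m); z points along the fingers, y is the line along which they close (so a half turn about z gives the same grasp; the last joint's range is limited). The gripper opens to 85 mm and grips with 20 to 120 N. Pads are 22 mm wide; open, the fingers measure 114 mm over their backs; the gripper's body (76 mm by 85 mm) begins 54 mm behind the grasp point. The pads swing forward as they close: fully open they stand 13 mm farther back than shut.
Start: joints at [-1.276, 0.521, -0.036, 1.599, 0.021, 1.021, -0.113], TCP at [0.223, 0.584, 0.304] pointing down, gripper open.
Joint ranges: [-2.91, 2.91], [-0.3, 2.13], [-1.5, 1.42], [0.17, 2.43], [-1.26, 4.41], [0.16, 1.93], [-2.52, 2.52]. Speed limits (rad/s): [1.89, 1.89, 2.39, 2.39, 3.01, 3.01, 3.01].

## Interface

Orientations are given as [roll, pitch, yaw] about the fixed x, y, z axes, in that order (R = Rz(yaw) Ry(pitch) Rx(roll)).
In Python, from workcell import bot gives the robot as it stands. The module is installed in compiled form; this text tells all that it offers.
- The arm moves only by the shell command python3 -m jog 'ROWS' [FORCE]. ROWS is JSON, a list that holds one entry, the list of rows, each a list of 7 numbers: the shift along the tool's x, y, z in mm, then the turn, a rotation vector about the tool's x, y, z in rad, then the opening, from 0 (shut) to 1 (fully open). In form: [[[tx, ty, tz, wx, wy, wz, fingers], ...]]. A call has 1 to 5 rows; each row shifts and turns the commanded pose from where the row before left it, along the tool's axes as they then stand; what a row does not reach is not made up. A row lasts 1/10 s, in which the tool goes at most 50 mm and 8.59 degrees, less where a joint would pass 70% of its speed; a pose out of reach is approached as far as the arm can. A call is refused whole if a number of a shift passes 50 or a number of a turn 0.15, either way. A call with a gripper value outside its range is refused whole. The fingers move at their own pace and stop on an object; FORCE is the grip in N (left out, the last holds). Time passes only in rows, so rows that do not move let the fingers close. It gives the time, the measured TCP pose, the force, the opening and the grip force at its end, in the units of the state.
- bot.observe(): the state, without advancing time (a new reading comes with each control period).
- bot.grab_frame(name): name is "side" or "top" or "wrist"; returns a dict with "img" (420x560x3 uint8, red, green, blue), "intrinsics" (3x3 intrinsics, pixels), "k1" (the pictures are not rectified: a ray, as slopes to the right and down, at radius r is drawn at 1 + k1 r^2 times it, then the intrinsics apply), "R" (3x3) and "t" (3): a world point X has camera coordinates R X + t; the wrist camera has in their place "tool_from_camera" (4x4, takes a point from camera to tool coordinates, whose origin is the TCP and whose axes are the flange's). Camera axes: x right, y down, z forward; pixel columns grow to the right and rows downward; lengths in m; the calibration is good to about 2 mm. A picture is of the moment at which its call begins: read the wrist's pose just before it. There is no depth.
- bot.job_done(): hands the job in; it is judged then, once.
Trained networks look in a picture, given as the dict that the camera call returned (one of the last four; its "shot" number tells which), for a name from the list of things; names that differ only in an ending like _2 or _b are one class to them, and where a whole thing is asked for, a point or a joint stands for the part that bears it (a point fixed in the world has none). Each returns a list of dicts, best first, with "conf" (0 to 1); they miss things now and then, are a little off and sometimes report something else, mostly with a low value. They report only what shows in the picture. A call takes as long as a camera call. They do not tell look-alikes from the thing itself.
- bot.trace(query, picture): "region" (420x560 bool, what is visible of it).
- bot.spot_point(query, picture): "xyz" ([x, y, z] in m, in world coordinates, good to about 4 mm: a listed point, or the origin of a listed thing).
The state is a dict: "clock": time; "qpos": joint angles; "qd": joint speeds; "joint_efforts": joint torques, N m; "position": TCP position; "tool_rot": TCP orientation; "force": force on the tool from outside, world axes, zero at the start; "moment": the same for the moment, N m; "grip_width": finger opening in m; "finger_force": force on a finger pad.
Only numpy, scipy, OpenCV 4.12 (cv2) and the standard library are available. Lean on these libraries where they do the work, as an engineer would, in place of code of your own. Each camera call takes 0.05 s, during which the arm holds its last target. There are 200 camera calls.

## Task

The old glue has been scraped off and new glue comes next: put the scraper back in the rotary bench caddy by sliding its blade flat into the slot of the wooden block until the handle's shoulder meets the block, and let go of it. Then take the handle on top of the caddy and turn it until the glue bottle (the one with the slim pointed nozzle) stands straight at the front, towards the front edge of the bench. Finish while still gripping the handle, so that the free-running turntable stays still for someone to take the glue; keep all three containers standing in their pockets and leave the other things on the bench alone.

Things in the scene. Friction and masses are not known exactly. Their poses are not given: they have to be found in the camera images.
- pedestal: Fixed foot and column of the rotary caddy: dark steel foot 110 mm across, column 40 mm thick, 73 mm high. Origin: centre of its underside on the bench, on the turning axis. Its x axis points away from the bench's front edge, so the front of the caddy is its -x side.
- turntable: Plywood turntable, 160 mm across, 12 mm thick. Origin: on the turning axis at its underside, 73.5 mm above the bench; z up. Turns freely either way (0.03 N m friction, no detents). In its frame the slotted block is at -x; three bottle pockets (22 mm deep, 47 mm inside) are centred 52 mm from the axis at +y, +x and -y. Which container is in which varies.
- slot_mouth (a point): Middle of the slot's mouth in the outer face of the block (wooden, with a metal cover), 80 mm from the turning axis and 131.5 mm above the bench; axes as the turntable's. The slot is horizontal, 38 mm wide (along y) and 6.6 mm high, runs 55 mm along +x towards the axis, and is empty. Block: 50 mm wide, its top 14 mm above this point.
- carry_handle: Bar handle on top of the caddy. Origin: middle of the bar, on the turning axis, 233.5 mm above the bench; axes as the turntable's. The bar is 64 mm long (along x), 18 mm wide (along y) and 28 mm high, on a thin 18 mm post; it turns with the turntable. The tallest container ends 26 mm below the bar.
- scraper: Scraper lying flat on the bench, 0.09 kg: wooden handle 24 mm wide, 16 mm high, 66 mm along -x from the shoulder; steel blade 34 mm wide, 3 mm thick, 53 mm along +x from the shoulder, at half the handle's height. Origin: under the shoulder (where handle ends and blade begins), level with the handle's underside; x to the tip, z up. It balances 20 mm behind the shoulder.
- scraper_shoulder (a point): Middle of the scraper's shoulder, 8 mm above the scraper's origin, in the middle plane of the blade; axes as the scraper's. When fully home it meets slot_mouth, with the two x axes parallel.
- glue_bottle: Glue bottle with a slim pointed nozzle cap, 36 mm across, 106 mm high, loose in one of the pockets. Origin: centre of its underside.
- cleaner_bottle: Cleaner bottle with a plain screw cap, 42 mm across, 90 mm high, loose in another pocket. Origin: centre of its underside.
- jar: Short plain jar with a flat lid, 40 mm across, 58 mm high, loose in the third pocket. Origin: centre of its underside.
- half_shell_1: Bystander: moulded half housing 27x74x13 mm lying in front and right of the caddy. Origin: centre of its underside.
- half_shell_2: Bystander: a second moulded half housing 27x74x13 mm, beside the first. Origin: centre of its underside.
- tape_roll: Bystander: roll of tape lying flat, 71 mm across, 24 mm high, near the bench's front edge. Origin: centre of its underside.
Mind the look-alikes: they are no part of the job. There is more than one size of the pedestal; the job needs the larger.

How it is judged:
On the way, in this order (a step that is already met when the one before it is completed fails the run):
1. the scraper is fully home in the slot and let go (x of scraper_shoulder in the frame of slot_mouth between -0.006 and 0.004 m and y of scraper_shoulder in the frame of slot_mouth between -0.005 and 0.005 m and z of scraper_shoulder in the frame of slot_mouth between -0.006 and 0.006 m and angle between the x axis of scraper and the x axis of turntable, either way round below 0.15 rad and contact force between the fingers and scraper below 0.1 N), for 0.3 s.
2. the glue bottle stands at the front while the caddy's handle is held (x of glue_bottle in the frame of pedestal below -0.04 m and y of glue_bottle in the frame of pedestal between -0.014 and 0.014 m and contact force between the fingers and carry_handle above 3 N and angular speed of turntable below 0.06 rad/s), for 0.3 s.
At the end, for the whole second after the job is handed in: Scraper let go in the slot, shoulder within 8 mm of the block; glue bottle at the caddy's front, within 14 mm (15 degrees) of straight towards the bench's front edge; all containers upright in their pockets; fingers grip the caddy's handle with over 3 N and the turntable is still (all of step 2 and x of scraper_shoulder in the frame of slot_mouth between -0.008 and 0.004 m and y of scraper_shoulder in the frame of slot_mouth between -0.005 and 0.005 m and z of scraper_shoulder in the frame of slot_mouth between -0.006 and 0.006 m and angle between the x axis of scraper and the x axis of turntable, either way round below 0.15 rad and contact force between the fingers and scraper below 0.1 N and angle between each of glue_bottle, cleaner_bottle, jar's own z axis and vertical below 0.2 rad and z of glue_bottle in the frame of turntable between 0.006 and 0.018 m and horizontal distance between each of glue_bottle, cleaner_bottle, jar and turntable below 0.062 m and z of cleaner_bottle in the frame of turntable between 0.006 and 0.018 m and z of jar in the frame of turntable between 0.006 and 0.018 m); the arm keeps its last pose, push and grip.
It fails at once if a container tips over or leaves its pocket (angle between any of glue_bottle, cleaner_bottle, jar's own z axis and vertical above 0.5 rad or horizontal distance between any of glue_bottle, cleaner_bottle, jar and turntable above 0.075 m).
It fails at once if another thing on the bench is disturbed (moved over 30 mm) (distance of any of half_shell_1, half_shell_2, tape_roll from where it was at the start of the episode above 0.03 m).
It also fails if it takes over 72 s, if anything falls off the work surface, if the arm or the gripper's body presses on something with over 40 N, if the wrist force passes 120 N, or if a joint passes its speed limit or range.

## Working session

There is one attempt and no reset: what is moved stays moved. The work goes in short steps, Python scripts to look and compute and a shell command to move; the robot and the scene stay as the last step left them, time stands still between calls to the robot, and variables do not carry over. Pictures are saved under pics/ and viewed, at most 10 in all, crops included, and the job is handed in when it is done.

```bash
mkdir -p pics; cat > h.py <<'E'
import numpy as np, cv2
from workcell import bot
def save(f,n,crop=None,s=1):
    im=f["img"][:,:,::-1]
    if crop: im=im[crop[1]:crop[3],crop[0]:crop[2]]
    cv2.imwrite("pics/"+n,cv2.resize(im,None,fx=s,fy=s,interpolation=cv2.INTER_CUBIC))
E
python3 - <<'E'
from h import *
s=bot.observe();print({k:np.round(v,3).tolist() for k,v in s.items()},bot.tip_reach)
a=bot.grab_frame("side");b=bot.grab_frame("top")
cv2.imwrite("pics/a.png",cv2.resize(np.vstack([a["img"],b["img"]])[:,:,::-1],(400*1,600)))
cv2.imwrite("pics/b.png",b["img"][:,:,::-1]);cv2.imwrite("pics/s.png",a["img"][:,:,::-1])
for n in "pedestal turntable slot_mouth carry_handle scraper scraper_shoulder glue_bottle cleaner_bottle jar half_shell_1 tape_roll".split():
  for nm,f in (("side",a),("top",b)):
    print(n,nm,[(np.round(d["xyz"],3).tolist(),round(d["conf"],2)) for d in bot.spot_point(n,f)])
E
```

```text
{'clock': 0.0, 'qpos': [-1.276, 0.522, -0.036, 1.6, 0.021, 1.021, -0.113], 'qd': [-0.001, 0.0, -0.002, 0.001, 0.0, 0.001, -0.0], 'joint_efforts': [-0.0, -92.707, 1.98, -36.994, 0.018, 0.008, 0.0], 'position': [0.223, 0.584, 0.303], 'tool_rot': [-3.14, 0.0, 2.777], 'force': [0.268, 0.698, 0.534], 'moment': [-0.038, -0.009, -0.044], 'finger_force': 0.0, 'grip_width': 0.085} 0.0726
pedestal side [([0.646, -0.48, 0.003], 0.89), ([0.714, -0.056, -0.001], 0.59), ([0.717, -0.11, 0.085], 0.28)]
pedestal top [([0.647, -0.477, 0.001], 0.71)]
turntable side [([0.71, -0.058, 0.073], 0.92)]
turntable top [([0.713, -0.058, 0.07], 0.75)]
slot_mouth side [([0.634, -0.064, 0.131], 0.73)]
slot_mouth top [([0.63, -0.066, 0.13], 0.67)]
carry_handle side [([0.715, -0.06, 0.235], 0.76)]
carry_handle top [([0.71, -0.06, 0.234], 0.69)]
scraper side []
scraper top [([0.368, 0.288, 0.004], 0.6)]
scraper_shoulder side []
scraper_shoulder top [([0.37, 0.284, 0.009], 0.84), ([0.721, -0.109, 0.084], 0.63)]
glue_bottle side [([0.714, -0.11, 0.086], 0.51)]
glue_bottle top [([0.723, -0.107, 0.084], 0.59)]
cleaner_bottle side [([0.706, -0.007, 0.088], 0.51), ([0.762, -0.05, 0.088], 0.19)]
cleaner_bottle top [([0.706, -0.007, 0.088], 0.46)]
jar side [([0.762, -0.05, 0.085], 0.82), ([0.707, -0.01, 0.086], 0.63), ([0.578, -0.213, 0.001], 0.5)]
jar top [([0.766, -0.051, 0.083], 0.64), ([0.364, 0.286, 0.003], 0.26)]
half_shell_1 side [([0.66, -0.273, -0.002], 0.68), ([0.576, -0.21, 0.0], 0.5)]
half_shell_1 top [([0.66, -0.274, -0.001], 0.77), ([0.576, -0.216, 0.001], 0.45)]
tape_roll side [([0.378, 0.042, 0.002], 0.41)]
tape_roll top [([0.381, 0.046, 0.003], 0.66)]
```

View pics/b.png

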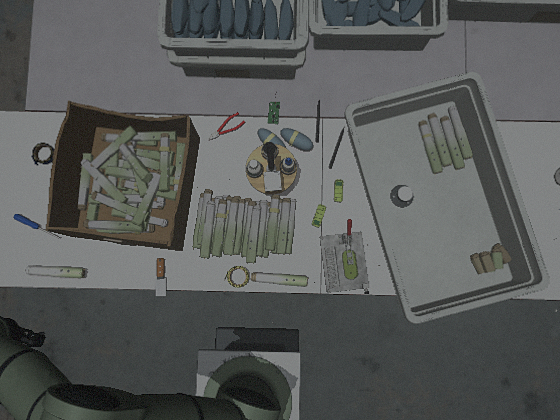

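View pics/s.png

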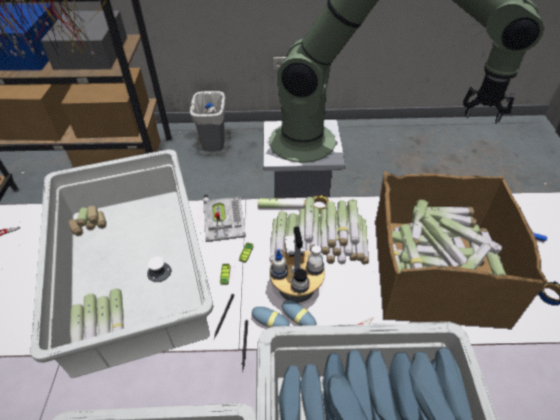

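The top view shows the caddy at (272,168). A scraper with a brown handle and a white blade pointing to the robot is at (160,275), and a round foot stands in the tray at (402,195). There is also a red-handled tool at (350,250). I'll confirm these in one enlarged montage.

```bash
python3 - <<'E'
import cv2,numpy as np
b=cv2.imread("pics/b.png");s=cv2.imread("pics/s.png")
z=lambda im,x,y,w,h:cv2.resize(im[y:y+h,x:x+w],(400,300),interpolation=cv2.INTER_CUBIC)
cv2.imwrite("pics/m.png",np.vstack([np.hstack([z(b,225,132,96,72),z(b,120,236,96,72)]),np.hstack([z(s,248,222,100,75),z(b,320,185,144,108)])]))
E
```

```text
(no output)
```

View pics/m.png

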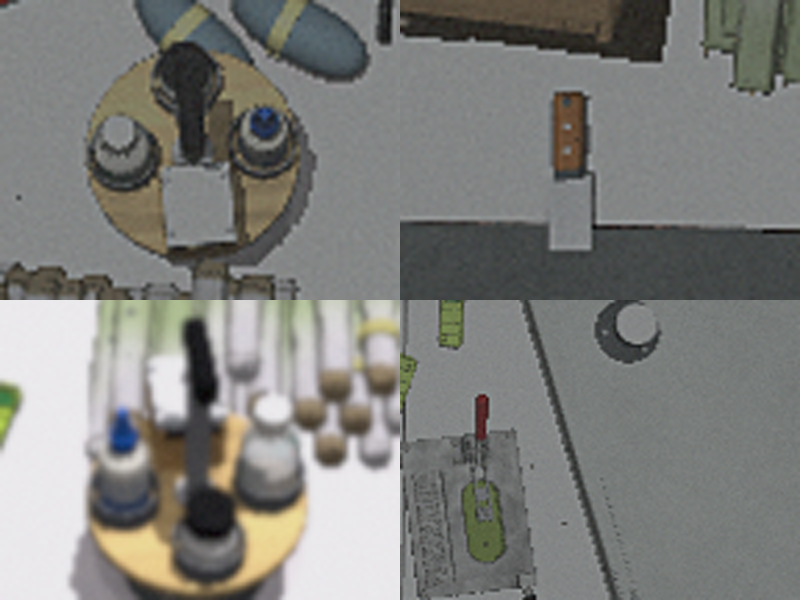

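The montage identifies everything the job needs:
- **Scraper:** the wooden-handled tool at top-view (160,275), with its blade overhanging the front edge. The red-handled trowel at (350,245) isn't a scraper.
- **Pedestal:** the larger one carries the turntable at (272,168). The bare foot at (402,195) in the tray is the smaller look-alike.
- **Glue bottle:** the one with the blue pointed nozzle, on the right of the caddy at about (289,162).
- **Other containers:** the cleaner is on the left with a white cap, and the jar is at the back with a black lid.

Next I'll move above the scraper.

```bash
cat >> h.py <<'E'
from scipy.spatial.transform import Rotation as Ro
def to(xyz,yaw):
    s=bot.observe();R=Ro.from_euler("xyz",s["tool_rot"]);T=Ro.from_euler("xyz",[np.pi,0,yaw])
    d=np.array(xyz)-s["position"]
    print("clock",round(s["clock"],2),"pos",np.round(s["position"],4),"rpy",np.round(s["tool_rot"],3),"q",np.round(s["qpos"],2))
    print("shift first mm",np.round(R.inv().apply(d)*1e3,1),"turn",np.round((R.inv()*T).as_rotvec(),3),"shift after turn",np.round(T.inv().apply(d)*1e3,1))
def wrist():
    s=bot.observe();f=bot.grab_frame("wrist")
    B=np.eye(4);B[:3,:3]=Ro.from_euler("xyz",s["tool_rot"]).as_matrix();B[:3,3]=s["position"]
    return f,B@f["tool_from_camera"]
def onplane(f,M,uv,z):
    K=f["intrinsics"];p=[(uv[0]-K[0,2])/K[0,0],(uv[1]-K[1,2])/K[1,1]]
    p=np.array(p);q=p.copy()
    for _ in range(20): q=p/(1+f["k1"]*(q@q))
    d=M[:3,:3]@[q[0],q[1],1];return M[:3,3]+d*(z-M[2,3])/d[2]
E
python3 -m jog '[[[-38,-31,0,0,0,0,1],[-38,-31,0,0,0,0,1],[-38,-31,0,0,0,0,1],[-38,-31,0,0,0,0,1],[-38,-31,0,0,0,0,1]]]' &&
python3 -m jog '[[[-40,-30,0,0,0,0,1],[-40,-31,0,0,0,0,1],[0,0,10,0,0,-0.122,1],[0,0,20,0,0,-0.122,1],[0,0,20,0,0,-0.121,1]]]'
python3 - <<'E'
from h import *
to([.398,.286,.25],np.pi)
f,M=wrist();print(np.round(f["tool_from_camera"],3))
save(f,"w1.png")
for n in ("scraper","scraper_shoulder"): print(n,[(np.round(d["xyz"],4),round(d["conf"],2)) for d in bot.spot_point(n,f)])
r=bot.trace("scraper",f)
if r:
  m=r[0]["region"];v,u=np.nonzero(m);print(r[0]["conf"],u.min(),u.max(),v.min(),v.max(),cv2.minAreaRect(np.c_[u,v].astype(np.float32)))
E
```

```text
clock: 1.7
position: [0.3459, 0.3695, 0.3041]
tool_rot: [3.141, 0.0, 2.777]
force: [1.6, 0.7, 0.2]
grip_width: 0.0859
finger_force: 0.0
clock: 2.2
position: [0.3982, 0.2861, 0.2537]
tool_rot: [3.141, 0.001, -3.137]
force: [0.6, 1.3, -0.5]
grip_width: 0.0852
finger_force: 0.0
clock 2.2 pos [0.3982 0.2861 0.2537] rpy [ 3.141e+00  1.000e-03 -3.137e+00] q [-0.71  0.38 -0.04  2.    0.02  0.76  0.81]
shift first mm [ 0.2 -0.1  3.7] turn [0.001 0.001 0.004] shift after turn [ 0.2 -0.1  3.7]
[[ 0.    -0.945 -0.328  0.084]
 [ 1.     0.     0.    -0.   ]
 [-0.    -0.328  0.945 -0.071]
 [ 0.     0.     0.     1.   ]]
scraper [(array([0.3661, 0.2828, 0.0023]), 0.84)]
scraper_shoulder [(array([0.3644, 0.2813, 0.0071]), 0.79)]
0.58 258 293 101 215 ((275.5, 158.0), (114.0, 35.0), 90.0)
```

View pics/w1.png

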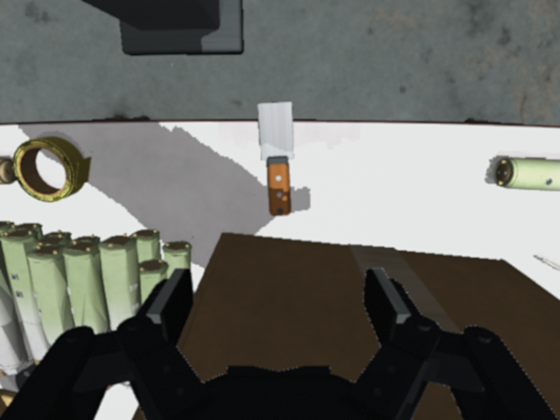

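The wrist view shows the scraper handle from (278,158) to (279,214) and the blade tip at (276,102). The carton's front wall meets the bench at about (275,237).

```bash
python3 - <<'E'
from h import *
f,M=wrist()
for n,uv,z in (("tip",(276,102),.0095),("shoulder",(277.5,158),.014),("end",(279.5,214),.012),("box",(275,238),0),("boxL",(222,233),0),("boxR",(400,252),0)): print(n,np.round(onplane(f,M,uv,z),4))
im=f["img"].astype(int)
hsv=cv2.cvtColor(f["img"],cv2.COLOR_RGB2HSV)
m=((hsv[...,1]>120)&(hsv[...,0]<15)&(hsv[...,2]>90)).astype(np.uint8);m[:145]=0;m[222:]=0;m[:,:250]=0;m[:,310:]=0
v,u=np.nonzero(m)
for r in range(165,212,8): 
  c=u[v==r]
  if len(c): print(r,c.min(),c.max(),np.round(onplane(f,M,((c.min()+c.max())/2,r),.015)[:2],4))
g=f["img"].sum(2)
for r in (110,125,140,150): print(r,g[r,250:305:3].tolist())
# box height from top camera corners
for cam,uv in (("top",(68,103)),):
  t=bot.grab_frame("top");R,tt=t["R"],t["t"];N=np.eye(4);N[:3,:3]=R.T;N[:3,3]=-R.T@tt
  for uv in ((186,247),(198,118),(50,236)):
    print("boxtop",[np.round(onplane(t,N,uv,z),3)[:2] for z in (0,.1,.15,.2)])
E
```

```text
tip [0.3132 0.2843 0.0095]
shoulder [0.368  0.2856 0.014 ]
end [0.4301 0.2875 0.012 ]
box [0.4645 0.2822 0.    ]
boxL [0.4579 0.2204 0.    ]
boxR [0.4839 0.4328 0.    ]
165 271 285 [0.3751 0.2861]
173 268 287 [0.3835 0.2855]
181 269 288 [0.3921 0.2865]
189 272 288 [0.4008 0.2881]
197 282 287 [0.4096 0.2929]
205 282 286 [0.4186 0.2924]
110 [316, 315, 331, 576, 591, 608, 609, 602, 614, 608, 603, 605, 628, 638, 365, 316, 314, 323, 326]
125 [680, 682, 670, 504, 572, 592, 599, 593, 602, 599, 589, 591, 612, 622, 608, 683, 679, 683, 676]
140 [678, 679, 680, 469, 560, 574, 587, 589, 582, 590, 576, 581, 595, 602, 554, 676, 679, 675, 676]
150 [691, 691, 691, 675, 603, 626, 641, 643, 637, 631, 599, 583, 588, 596, 581, 693, 691, 690, 690]
boxtop [array([0.467, 0.21 ]), array([0.46 , 0.193]), array([0.457, 0.184]), array([0.453, 0.176])]
boxtop [array([0.893, 0.19 ]), array([0.861, 0.174]), array([0.846, 0.166]), array([0.83 , 0.158])]
boxtop [array([0.492, 0.645]), array([0.484, 0.602]), array([0.48 , 0.581]), array([0.476, 0.56 ])]
```

```bash
python3 -m jog '[[[-4,0,40,0,0,-0.022,0.7],[0,0,45,0,0,0,0.7],[0,0,45,0,0,0,0.7],[0,0,38,0,0,0,0.7],[0,0,9,0,0,0,0.7]]]' 40 && python3 -m jog '[[[0,0,1,0,0,0,0.7],[0,0,0,0,0,0,0.1],[0,0,0,0,0,0,0],[0,0,0,0,0,0,0],[0,0,0,0,0,0,0]]]' 40 && python3 -m jog '[[[0,0,0,0,0,0,0],[0,0,0,0,0,0,0],[0,0,0,0,0,0,0],[0,0,0,0,0,0,0]]]' 40
```

```text
clock: 3.0
position: [0.401, 0.2858, 0.0745]
tool_rot: [-3.139, -0.003, -3.121]
force: [-0.4, 0.3, 0.7]
grip_width: 0.0597
finger_force: 0.0
clock: 3.5
position: [0.4026, 0.2868, 0.0778]
tool_rot: [3.14, 0.002, -3.12]
force: [-3.1, -1.1, 18.6]
grip_width: 0.023
finger_force: 38.2
clock: 3.9
position: [0.4026, 0.2868, 0.0778]
tool_rot: [3.14, 0.002, -3.12]
force: [-2.1, -1.0, 18.3]
grip_width: 0.0229
finger_force: 38.2
```

```bash
python3 -m jog '[[[0,0,-20,0,0,0,0],[0,0,-40,0,0,0,0],[0,0,-40,0,0,0,0],[0,0,-40,0,0,0,0],[0,0,-40,0,0,0,0]]]' 70 && python3 -m jog '[[[0,-40,0,0,0,0,0],[0,-40,0,0,0,0,0],[-10,-40,0,0,0,0,0],[-20,-40,0,0,0,0,0],[-20,-40,0,0,0,0,0]]]' && python3 -m jog '[[[-20,-40,0,0,0,0,0],[-20,-40,0,0,0,0,0],[-20,-40,0,0,0,0,0],[0,-30,0,0,0,0,0],[0,0,0,0,0,0.14,0]]]' &&
python3 -m jog '[[[0,0,0,0,0,0.147,0],[0,0,0,0,0,0.147,0],[0,0,0,0,0,0.147,0],[0,0,0,0,0,0.147,0],[0,0,0,0,0,0.147,0]]]' &&
python3 -m jog '[[[0,0,0,0,0,0.147,0],[0,0,0,0,0,0.147,0],[0,0,0,0,0,0.147,0],[0,0,0,0,0,0.147,0],[0,0,0,0,0,0.147,0]]]' &&
python3 -m jog '[[[0,0,0,0,0,0.147,0],[0,0,0,0,0,0.147,0],[0,0,0,0,0,0.147,0],[0,0,0,0,0,0.147,0],[0,0,0,0,0,0.147,0]]]' &&
python3 -m jog '[[[0,0,0,0,0,0.147,0],[0,0,0,0,0,0.147,0],[0,0,0,0,0,0.147,0],[0,0,0,0,0,0.147,0],[0,0,0,0,0,0.147,0]]]' && python3 - <<'E'
from h import *
to([.516,-.075,.25],.085)
f,M=wrist();t=bot.grab_frame("top");s=bot.grab_frame("side")
for nm,g in (("w",f),("t",t),("s",s)):
  for n in ("slot_mouth","carry_handle","turntable","pedestal","scraper_shoulder","scraper"): print(nm,n,[(np.round(d["xyz"],4).tolist(),round(d["conf"],2)) for d in bot.spot_point(n,g)])
im=np.hstack([cv2.resize(f["img"],(400,300)),cv2.resize(s["img"][170:320,200:400],(400,300))])
im2=np.hstack([cv2.resize(t["img"][120:270,190:390],(400,300),interpolation=2)]*1+[np.zeros((300,400,3),np.uint8)])
cv2.imwrite("pics/m2.png",np.vstack([im,im2])[:,:,::-1])
E
```

```text
clock: 4.4
position: [0.4017, 0.286, 0.2588]
tool_rot: [3.14, 0.001, -3.12]
force: [0.2, 0.6, -1.4]
grip_width: 0.0217
finger_force: 69.5
clock: 4.9
position: [0.4566, 0.0858, 0.2573]
tool_rot: [3.141, 0.002, -3.119]
force: [0.7, 0.7, -0.9]
grip_width: 0.0219
finger_force: 69.5
clock: 5.4
position: [0.5194, -0.066, 0.2569]
tool_rot: [-3.14, 0.001, 3.018]
force: [-0.7, 0.8, -0.6]
grip_width: 0.0217
finger_force: 69.6
clock: 5.9
position: [0.5195, -0.0612, 0.257]
tool_rot: [3.14, 0.001, 2.282]
force: [-0.1, 1.0, -1.2]
grip_width: 0.022
finger_force: 69.6
clock: 6.4
position: [0.5195, -0.0611, 0.257]
tool_rot: [3.14, -0.001, 1.548]
force: [0.1, 0.5, -1.4]
grip_width: 0.022
finger_force: 69.6
clock: 6.9
position: [0.5196, -0.061, 0.2569]
tool_rot: [3.142, -0.002, 0.813]
force: [0.2, -0.4, -1.4]
grip_width: 0.0221
finger_force: 69.6
clock: 7.4
position: [0.5196, -0.0609, 0.2568]
tool_rot: [-3.14, -0.002, 0.078]
force: [-0.4, 0.5, -1.0]
grip_width: 0.022
finger_force: 69.6
clock 7.4 pos [ 0.5196 -0.0609  0.2568] rpy [-3.14e+00 -2.00e-03  7.80e-02] q [-0.61  0.58  0.88  1.95 -0.58  0.89 -0.
[... 188 characters left out ...]
l []
w scraper_shoulder [([0.5556, -0.0605, 0.1874], 0.76)]
w scraper [([0.5569, -0.0597, 0.1795], 0.58)]
t slot_mouth [([0.6324, -0.0646, 0.1327], 0.74)]
t carry_handle [([0.7137, -0.0592, 0.2364], 0.55)]
t turntable [([0.7097, -0.0571, 0.0696], 0.71)]
t pedestal []
t scraper_shoulder []
t scraper []
s slot_mouth [([0.6352, -0.0651, 0.1289], 0.81)]
s carry_handle [([0.7123, -0.061, 0.2333], 0.69)]
s turntable [([0.7121, -0.0609, 0.0718], 0.84), ([0.5778, -0.2088, -0.0012], 0.21)]
s pedestal [([0.6484, -0.4794, 0.0036], 0.96), ([0.7154, -0.0571, 0.0033], 0.72), ([0.5754, -0.2088, 0.0007], 0.38)]
s scraper_shoulder [([0.5559, -0.055, 0.185], 0.79)]
s scraper [([0.5562, -0.061, 0.1771], 0.63)]
```

View pics/m2.png

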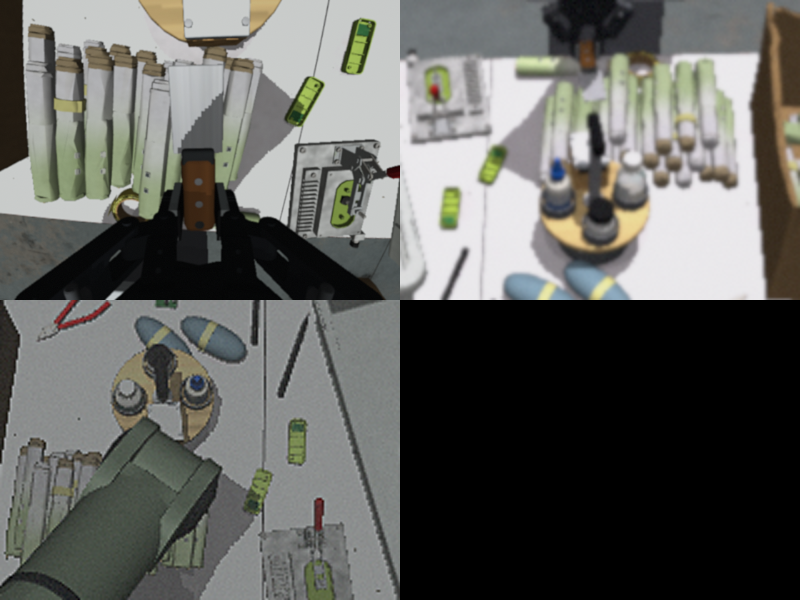

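The wrist view shows the blade pointing at the block, whose front edge runs from about (262,55) to (350,58) in full-resolution pixels. I'll enlarge that area to get their relative yaw and offset.

```bash
python3 - <<'E'
from h import *
f,M=wrist();np.savez("w.npz",M=M)
save(f,"w2.png",(200,0,400,150),4)
E
```

```text
(no output)
```

View pics/w2.png

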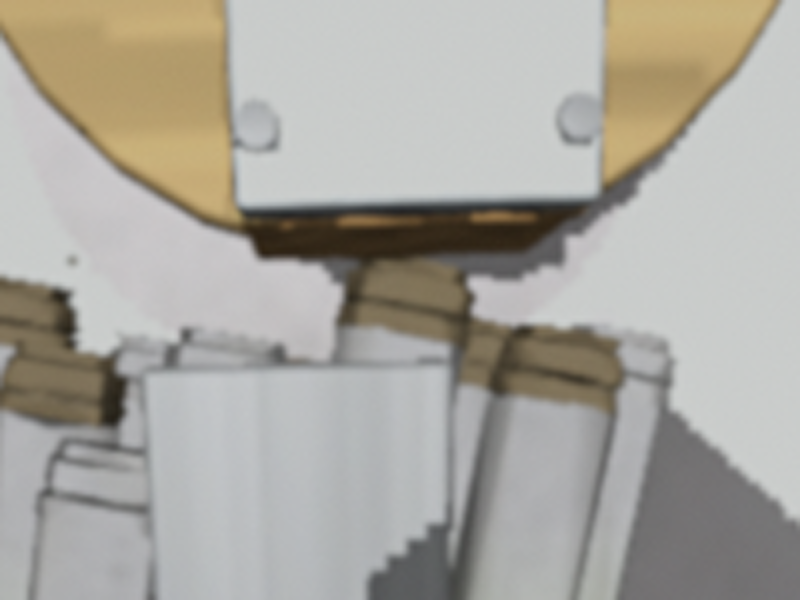

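The crop shows the block cover's front corners at (239,210) and (602,200), and the blade tip corners at (147,374) and (449,362).

```bash
cat > blk.py <<'E'
from h import *
f,M=wrist()
P=lambda c,z:onplane(f,M,(200+c[0]/4,c[1]/4),z)
a,b=P((239,210),.1455),P((602,200),.1455);d=b-a
print("block",a,b,"mid",(a+b)/2,"w",np.linalg.norm(d),"yaw",np.arctan2(d[0],-d[1]))
a,b=P((256,125),.1455),P((579,117),.1455);d=b-a;print("screws yaw",np.arctan2(d[0],-d[1]),"mid",(a+b)/2)
zb=bot.observe()["position"][2]-.0698
a,b=P((147,374),zb+.0015),P((449,362),zb+.0015);d=b-a
print("blade",a,b,"mid",(a+b)/2,"w",np.linalg.norm(d),"yaw",np.arctan2(d[0],-d[1]))
E
python3 blk.py
```

```text
block [ 0.63049085 -0.0421068   0.1455    ] [ 0.63614287 -0.09110313  0.1455    ] mid [ 0.63331686 -0.06660497  0.1455    ] w 0.04932125746809082 yaw 0.11484847580179756
screws yaw 0.11256396782370696 mid [ 0.64361485 -0.06509188  0.1455    ]
blade [ 0.60748867 -0.03614982  0.18758794] [ 0.61143045 -0.06847706  0.18758794] mid [ 0.60945956 -0.05231344  0.18758794] w 0.03256666807292575 yaw 0.1213345661893766
```

```bash
python3 -m jog '[[[0,8,0,0,0,0.007,0],[0.6,7.7,10,0,0,0,0],[0,0,20,0,0,0,0],[0,0,20,0,0,0,0],[0,0,5.5,0,0,0,0]]]' && python3 -m jog '[[[0,0,0,0,0,0,0],[0,0,0,0,0,0,0]]]' && python3 - <<'E'
from h import *
to([0,0,.2013],.07)
f,M=wrist()
save(f,"w3.png",(200,0,400,150),4)
s=bot.grab_frame("side")
for nm,g in (("w",f),("s",s)):
  for n in ("slot_mouth","scraper_shoulder"): print(nm,n,[(np.round(d["xyz"],4).tolist(),round(d["conf"],2)) for d in bot.spot_point(n,g)])
E
```

```text
clock: 9.05
position: [0.5206, -0.0775, 0.1984]
tool_rot: [3.142, 0.003, 0.076]
force: [-1.1, -0.1, -0.6]
grip_width: 0.0221
finger_force: 69.5
clock: 9.25
position: [0.5216, -0.0773, 0.2009]
tool_rot: [3.141, -0.0, 0.076]
force: [0.9, -0.1, -0.5]
grip_width: 0.0221
finger_force: 69.5
clock 9.25 pos [ 0.5216 -0.0773  0.2009] rpy [ 3.141 -0.     0.076] q [-0.51  0.66  0.79  1.98 -0.67  0.78 -0.83]
shift first mm [-514.2 -116.8   -0.7] turn [ 0.    -0.     0.006] shift after turn [-5.150e+02 -1.136e+02 -4.000e-01]
w slot_mouth [([0.636, -0.0646, 0.1314], 0.96)]
w scraper_shoulder [([0.5582, -0.077, 0.1305], 0.71)]
s slot_mouth [([0.6309, -0.0636, 0.1319], 0.91)]
s scraper_shoulder [([0.5627, -0.0736, 0.1274], 0.5)]
```

View pics/w3.png

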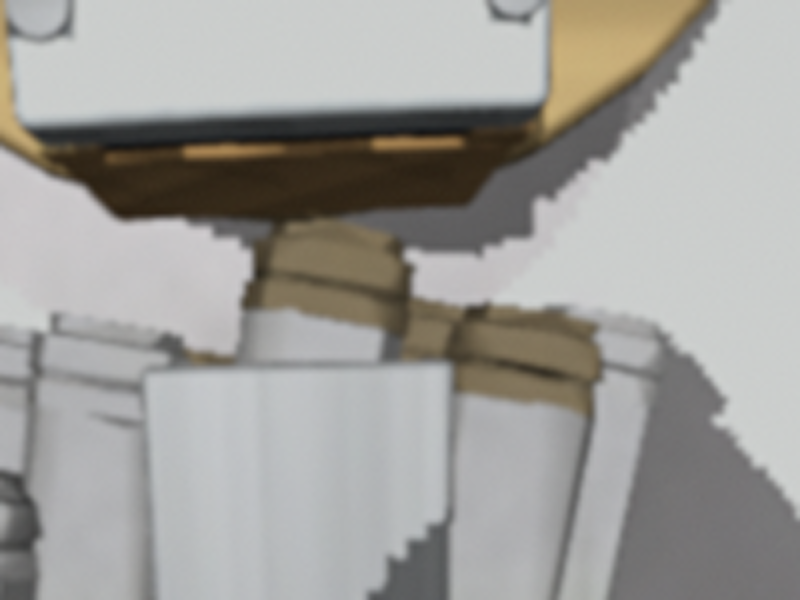

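The crop shows the block's front top corners at (16,123) and (547,104), with the blade tip corners unchanged.

```bash
sed -i 's/(239,210)/(16,123)/;s/(602,200)/(547,104)/;s/(256,125)/(38,5)/;s/(579,117)/(517,-13)/' blk.py; python3 blk.py; python3 - <<'E'
from h import *
f,M=wrist();P=lambda c,z:onplane(f,M,(200+c[0]/4,c[1]/4),z)
for z in (.125,.131,.137): print(z,np.linalg.norm(P((147,374),z)-P((449,362),z)), (P((147,374),z)+P((449,362),z))/2)
E
```

```text
block [ 0.63099426 -0.04080804  0.1455    ] [ 0.63632749 -0.08988866  0.1455    ] mid [ 0.63366087 -0.06534835  0.1455    ] w 0.04936953730054072 yaw 0.1082379331315311
screws yaw 0.1088776994591256 mid [ 0.64339767 -0.064303    0.1455    ]
blade [ 0.60973576 -0.05221632  0.13237911] [ 0.61346203 -0.08460151  0.13237911] mid [ 0.6115989  -0.06840892  0.13237911] w 0.032598863055199094 yaw 0.11455720293974762
0.125 0.03430408978937302 [ 0.6117694  -0.06832589  0.125     ]
0.131 0.032897240298558554 [ 0.61157171 -0.06841245  0.131     ]
0.137 0.03149039080774409 [ 0.61137402 -0.06849901  0.137     ]
```

```bash
python3 -m jog '[[[9,-0.3,-0.8,0,0,0.003,0],[9,-0.3,0,0,0,0.003,0],[3,-0.1,0,0,0,0,0],[3,-0.1,0,0,0,0,0]]]' && python3 -m jog '[[[2,0,0,0,0,0,0],[2,-0.1,0,0,0,0,0],[0,0,0,0,0,0,0]]]'&& python3 -m jog '[[[2,0,0,0,0,0,0],[2,-0.1,0,0,0,0,0],[0,0,0,0,0,0,0]]]'
```

```text
clock: 10.05
position: [0.5457, -0.0742, 0.201]
tool_rot: [3.141, 0.0, 0.071]
force: [-0.2, 0.0, -1.4]
grip_width: 0.0217
finger_force: 69.5
clock: 10.35
position: [0.5494, -0.0739, 0.2012]
tool_rot: [3.142, 0.0, 0.071]
force: [-0.4, -0.4, -1.5]
grip_width: 0.0223
finger_force: 69.5
clock: 10.65
position: [0.5535, -0.0734, 0.2012]
tool_rot: [3.142, -0.0, 0.071]
force: [-0.4, -0.1, -1.5]
grip_width: 0.0221
finger_force: 69.5
```

```bash
python3 -m jog '[[[5,-0.2,0,0,0,0,0],[5,-0.1,0,0,0,0,0],[5,-0.2,0,0,0,0,0]]]' && python3 -m jog '[[[5,-0.2,0,0,0,0,0],[5,-0.1,0,0,0,0,0],[4,-0.1,0,0,0,0,0]]]' &&  python3 -m jog '[[[4,-0.1,0,0,0,0,0],[3,-0.1,0,0,0,0,0],[0,0,0,0,0,0,0]]]'
```

```text
clock: 10.95
position: [0.5688, -0.0718, 0.2012]
tool_rot: [3.142, -0.0, 0.071]
force: [0.2, 0.5, -1.1]
grip_width: 0.0219
finger_force: 69.5
clock: 11.25
position: [0.5826, -0.0705, 0.2011]
tool_rot: [3.141, 0.0, 0.071]
force: [-0.8, -0.2, -1.3]
grip_width: 0.0218
finger_force: 69.5
clock: 11.55
position: [0.5894, -0.0698, 0.2011]
tool_rot: [3.141, -0.0, 0.071]
force: [-0.4, 0.0, -1.0]
grip_width: 0.0218
finger_force: 69.5
```

```bash
python3 -m jog '[[[3,-0.1,0,0,0,0,0],[3,-0.1,0,0,0,0,0],[0,0,0,0,0,0,0]]]' && python3 -m jog '[[[1.5,0,0,0,0,0,0],[0,0,0,0,0,0,0]]]' && python3 -m jog '[[[1.5,0,0,0,0,0,0],[0,0,0,0,0,0,0]]]'
```

```text
clock: 11.85
position: [0.5952, -0.0691, 0.2011]
tool_rot: [-3.142, 0.0, 0.071]
force: [-0.3, -0.4, -1.5]
grip_width: 0.022
finger_force: 69.5
clock: 12.05
position: [0.5956, -0.0693, 0.2009]
tool_rot: [-3.141, 0.002, 0.07]
force: [-8.3, 0.4, 3.0]
grip_width: 0.022
finger_force: 70.0
clock: 12.25
position: [0.596, -0.0693, 0.2007]
tool_rot: [-3.141, 0.005, 0.07]
force: [-17.4, -0.3, 7.2]
grip_width: 0.0219
finger_force: 70.6
```

```bash
python3 -m jog '[[[-1.5,0,0,0,0,0,0],[0,0,0,0,0,0,0.3],[0,0,0,0,0,0,0.7],[0,0,0,0,0,0,0.7],[0,0,0,0,0,0,0.7]]]' && python3 - <<'E'
from h import *
f,M=wrist();save(f,"w4.png",(150,0,450,225),2.5)
for n in ("slot_mouth","scraper_shoulder"): print(n,[(np.round(d["xyz"],4).tolist(),round(d["conf"],2)) for d in bot.spot_point(n,f)])
E
```

```text
clock: 12.75
position: [0.5967, -0.0691, 0.2013]
tool_rot: [3.141, -0.0, 0.071]
force: [-0.2, 0.8, 1.2]
grip_width: 0.0599
finger_force: 0.0
slot_mouth [([0.6369, -0.0657, 0.1321], 0.96)]
scraper_shoulder [([0.6314, -0.0665, 0.13], 0.69)]
```

View pics/w4.png

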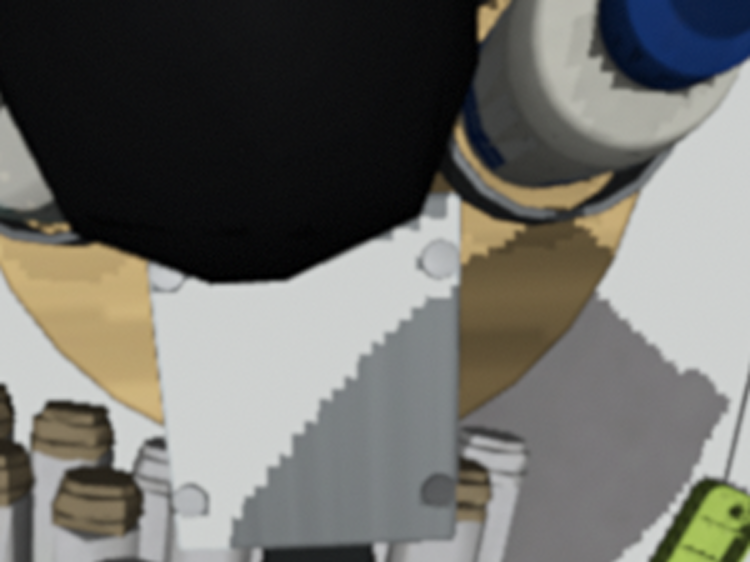

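The scraper is home: the dark ferrule meets the block face at about (318,548) in the crop, and the network puts its shoulder within about 5 mm of the mouth. I'll retreat upward, turn the wrist half round and go above the handle.

```bash
python3 -m jog '[[[0,0,-8,0,0,0,0.7],[0,0,-30,0,0,0,0.7],[0,0,-40,0,0,0,0.7],[0,0,-40,0,0,0,1],[0,0,-30,0,0,0,1]]]' && python3 -m jog '[[[0,0,0,0,0,-0.14,1],[0,0,0,0,0,-0.147,1],[0,0,0,0,0,-0.147,1],[0,0,0,0,0,-0.147,1],[0,0,0,0,0,-0.147,1]]]' && python3 -m jog '[[[0,0,0,0,0,-0.147,1],[0,0,0,0,0,-0.147,1],[0,0,0,0,0,-0.147,1],[0,0,0,0,0,-0.147,1],[0,0,0,0,0,-0.147,1]]]' && python3 -m jog '[[[0,0,0,0,0,-0.147,1],[0,0,0,0,0,-0.147,1],[0,0,0,0,0,-0.147,1],[0,0,0,0,0,-0.147,1],[0,0,0,0,0,-0.147,1]]]' && python3 -m jog '[[[0,0,0,0,0,-0.147,1],[0,0,0,0,0,-0.147,1],[0,0,0,0,0,-0.147,1],[0,0,0,0,0,-0.147,1],[0,0,0,0,0,-0.147,1]]]' && python3 -m jog '[[[0,0,0,0,0,-0.12,1],[0,0,0,0,0,-0.12,1],[0,0,0,0,0,0,1]]]' && python3 - <<'E'
from h import *
to([.713,-.06,.35],.105+np.pi)
f,M=wrist();t=bot.grab_frame("top");s=bot.grab_frame("side")
for nm,g in (("w",f),("t",t),("s",s)):
  for n in ("slot_mouth","carry_handle","turntable","scraper_shoulder","glue_bottle","cleaner_bottle"): print(nm,n,[(np.round(d["xyz"],4).tolist(),round(d["conf"],2)) for d in bot.spot_point(n,g)])
E
```

```text
clock: 13.4
position: [0.5966, -0.0695, 0.3522]
tool_rot: [3.141, -0.002, 0.07]
force: [-0.3, 0.0, -0.2]
grip_width: 0.0849
finger_force: 0.0
clock: 13.9
position: [0.5965, -0.0693, 0.3499]
tool_rot: [3.141, -0.0, 0.805]
force: [0.2, -0.3, -0.3]
grip_width: 0.085
finger_force: 0.0
clock: 14.4
position: [0.5965, -0.0694, 0.3498]
tool_rot: [3.141, 0.0, 1.539]
force: [-1.4, 0.2, 0.1]
grip_width: 0.0852
finger_force: 0.0
clock: 14.9
position: [0.5965, -0.0694, 0.3498]
tool_rot: [-3.142, 0.001, 2.274]
force: [0.2, -0.6, -0.7]
grip_width: 0.0853
finger_force: 0.0
clock: 15.4
position: [0.5964, -0.0695, 0.3498]
tool_rot: [-3.141, 0.0, 3.009]
force: [-0.3, -0.1, 0.6]
grip_width: 0.085
finger_force: 0.0
clock: 15.7
position: [0.5965, -0.0696, 0.3498]
tool_rot: [-3.141, 0.0, -3.038]
force: [-0.7, -0.2, -0.6]
grip_width: 0.0852
finger_force: 0.0
clock 15.7 pos [ 0.5965 -0.0696  0.3498] rpy [-3.141  0.    -3.038] q [-0.07  0.44  0.12  1.62 -0.06  1.08  1.75]
shift first mm [-116.9   -2.5   -0.2] turn [-0.     0.    -0.001] shift after turn [-116.9   -2.7   -0.2]
w slot_mouth [([0.6355, -0.0651, 0.1321], 0.57)]
w carry_handle [([0.7107, -0.0553, 0.2301], 0.79)]
w turntable [([0.7116, -0.0572, 0.0776], 0.71)]
w scraper_shoulder [([0.6293, -0.0682, 0.1297], 0.74)]
w glue_bottle [([0.7151, -0.1088, 0.086], 0.66)]
w cleaner_bottle [([0.7028, -0.0032, 0.0864], 0.71), ([0.3768, 0.0408, 0.0022], 0.33)]
t slot_mouth []
t carry_handle [([0.7626, -0.0498, 0.0823], 0.33), ([0.6595, -0.2779, 0.002], 0.33)]
t turntable []
t scraper_shoulder []
t glue_bottle []
t cleaner_bottle []
s slot_mouth [([0.6343, -0.0652, 0.1332], 0.73)]
s carry_handle [([0.7147, -0.0594, 0.2321], 0.71)]
s turntable [([0.708, -0.0598, 0.0707], 0.78)]
s scraper_shoulder [([0.6361, -0.0623, 0.1282], 0.6)]
s glue_bottle [([0.7167, -0.1097, 0.0832], 0.56)]
s cleaner_bottle [([0.7035, -0.0086, 0.0852], 0.73)]
```

```bash
python3 -m jog '[[[-30,0,0,0,0,0,0.7],[-40,0,0,0,0,0,0.7],[-40,0,0,0,0,0,0.7],[-7,-0.4,0,0,0,0,0.6],[0,0,20,0,0,0,0.6]]]' && python3 -m jog '[[[0,0,20,0,0,0,0.6],[0,0,16,0,0,0,0.6],[0,0,4,0,0,0,0.6],[0,0,0,0,0,0,0.6]]]' && python3 - <<'E'
from h import *
to([.713,-.0578,.29],.105+np.pi)
f,M=wrist();save(f,"w5.png")
print([(np.round(d["xyz"],4).tolist(),round(d["conf"],2)) for d in bot.spot_point("carry_handle",f)])
E
```

```text
clock: 17.25
position: [0.7146, -0.0575, 0.3301]
tool_rot: [-3.141, 0.003, -3.039]
force: [0.8, -0.4, -0.1]
grip_width: 0.0513
finger_force: 0.0
clock: 17.65
position: [0.7128, -0.0577, 0.289]
tool_rot: [3.142, -0.001, -3.04]
force: [-1.1, -0.1, 1.1]
grip_width: 0.0512
finger_force: 0.0
clock 17.65 pos [ 0.7128 -0.0577  0.289 ] rpy [ 3.142e+00 -1.000e-03 -3.040e+00] q [-0.07  0.69  0.12  1.35 -0.08  1.11  1.73]
shift first mm [-0.2 -0.2 -1. ] turn [ 0.    -0.001 -0.003] shift after turn [-0.2 -0.2 -1. ]
[([0.7091, -0.0574, 0.233], 0.79)]
```

View pics/w5.png

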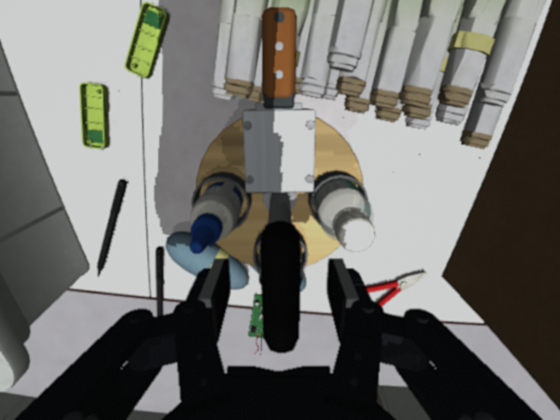

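The bar (centre about (281,285)) lies between the fingers and in line with them, and the scraper sits fully in the block. I'll grip and turn the turntable by about -1.68 rad, which is tool wz +1.68.

```bash
python3 -m jog '[[[0,0,0,0,0,0,0],[0,0,0,0,0,0,0],[0,0,0,0,0,0,0],[0,0,0,0,0,0,0],[0,0,0,0,0,0,0]]]' 40 && python3 -m jog '[[[0,0,0,0,0,0.02,0],[0,0,0,0,0,0.04,0],[0,0,0,0,0,0.06,0],[0,0,0,0,0,0.08,0],[0,0,0,0,0,0.08,0]]]'
```

```text
clock: 18.25
position: [0.7131, -0.0566, 0.2901]
tool_rot: [3.141, 0.001, -3.039]
force: [-1.8, 4.8, 6.2]
grip_width: 0.0173
finger_force: 40.5
clock: 18.75
position: [0.7131, -0.0569, 0.2901]
tool_rot: [3.141, 0.001, 2.961]
force: [-3.0, 2.9, 4.7]
grip_width: 0.0172
finger_force: 40.4
```

Gripped and turning with small forces. 1.40 rad remains.

```bash
python3 -m jog '[[[0,0,0,0,0,0.08,0],[0,0,0,0,0,0.08,0],[0,0,0,0,0,0.08,0],[0,0,0,0,0,0.08,0],[0,0,0,0,0,0.08,0]]]' && python3 -m jog '[[[0,0,0,0,0,0.08,0],[0,0,0,0,0,0.08,0],[0,0,0,0,0,0.08,0],[0,0,0,0,0,0.08,0],[0,0,0,0,0,0.08,0]]]' && python3 -m jog '[[[0,0,0,0,0,0.08,0],[0,0,0,0,0,0.08,0],[0,0,0,0,0,0.08,0],[0,0,0,0,0,0.08,0],[0,0,0,0,0,0.08,0]]]' && python3 -m jog '[[[0,0,0,0,0,0.08,0],[0,0,0,0,0,0.06,0],[0,0,0,0,0,0.04,0],[0,0,0,0,0,0.02,0],[0,0,0,0,0,0,0]]]' && python3 -m jog '[[[0,0,0,0,0,0,0],[0,0,0,0,0,0,0],[0,0,0,0,0,0,0],[0,0,0,0,0,0,0],[0,0,0,0,0,0,0]]]' && python3 - <<'E'
from h import *
f,M=wrist();t=bot.grab_frame("top");s=bot.grab_frame("side")
for nm,g in (("w",f),("t",t),("s",s)):
  for n in ("slot_mouth","scraper_shoulder","carry_handle","turntable","glue_bottle","cleaner_bottle","jar","pedestal"): print(nm,n,[(np.round(d["xyz"],4).tolist(),round(d["conf"],2)) for d in bot.spot_point(n,g)])
z=lambda i:cv2.resize(i,(400,300),interpolation=cv2.INTER_CUBIC)
cv2.imwrite("pics/m3.png",np.hstack([z(f["img"]),z(s["img"][180:330,200:400])])[:,:,::-1])
N=np.eye(4);N[:3,:3]=t["R"].T;N[:3,3]=-t["R"].T@t["t"]
g=t["img"].sum(2).astype(int)
for c in (110,200,310): # bench front edge
  d=np.diff(g[275:310,c]);r=275+d.argmin();print("edge",c,r,np.round(onplane(t,N,(c,r+.5),0),3))
E
```

```text
clock: 19.25
position: [0.713, -0.0573, 0.2901]
tool_rot: [3.141, 0.0, 2.561]
force: [-4.3, 0.9, 6.2]
grip_width: 0.0172
finger_force: 40.5
clock: 19.75
position: [0.7127, -0.0577, 0.2901]
tool_rot: [-3.142, -0.0, 2.16]
force: [-6.7, 0.4, 8.3]
grip_width: 0.0173
finger_force: 40.8
clock: 20.25
position: [0.7124, -0.0579, 0.2901]
tool_rot: [-3.141, -0.0, 1.76]
force: [-10.1, -0.5, 9.0]
grip_width: 0.0175
finger_force: 41.0
clock: 20.75
position: [0.7122, -0.0579, 0.2901]
tool_rot: [-3.14, -0.0, 1.563]
force: [-12.7, 0.2, 11.7]
grip_width: 0.0172
finger_force: 41.2
clock: 21.25
position: [0.7122, -0.0579, 0.2901]
tool_rot: [-3.14, -0.0, 1.563]
force: [-13.1, 0.0, 10.9]
grip_width: 0.0172
finger_force: 41.2
w slot_mouth []
w scraper_shoulder [([0.7122, 0.022, 0.1308], 0.82)]
w carry_handle [([0.7098, -0.0553, 0.2319], 0.84)]
w turntable [([0.71, -0.0568, 0.0751], 0.68)]
w glue_bottle [([0.6568, -0.0558, 0.0854], 0.71)]
w cleaner_bottle [([0.7598, -0.0584, 0.082], 0.69)]
w jar []
w pedestal []
t slot_mouth []
t scraper_shoulder [([0.3784, 0.0435, 0.0002], 0.56), ([0.7109, -0.0565, 0.0736], 0.43)]
t carry_handle []
t turntable [([0.7108, -0.0565, 0.0701], 0.55)]
t glue_bottle [([0.6603, -0.0561, 0.0852], 0.61)]
t cleaner_bottle []
t jar [([0.7117, -0.1068, 0.0834], 0.59)]
t pedestal [([0.6472, -0.4743, 0.0], 0.7)]
s slot_mouth [([0.7122, 0.027, 0.1286], 0.7)]
s scraper_shoulder [([0.7148, 0.0255, 0.1293], 0.72)]
s carry_handle [([0.7103, -0.0562, 0.0713], 0.71), ([0.7142, -0.0592, 0.2376], 0.52)]
s turntable [([0.7102, -0.0567, 0.0725], 0.84)]
s glue_bottle [([0.6563, -0.0581, 0.0852], 0.56)]
s cleaner_bottle [([0.7621, -0.0593, 0.0865], 0.62)]
s jar [([0.7062, -0.1085, 0.0841], 0.82)]
s pedestal [([0.6497, -0.4784, 0.0043], 0.7), ([0.7166, -0.0569, 0.0015], 0.61), ([0.6588, -0.058, 0.0858], 0.38)]
edge 110 288 [0.331 0.443 0.   ]
edge 200 277 [0.371 0.161 0.   ]
edge 310 292 [ 0.333 -0.188  0.   ]
```

View pics/m3.png

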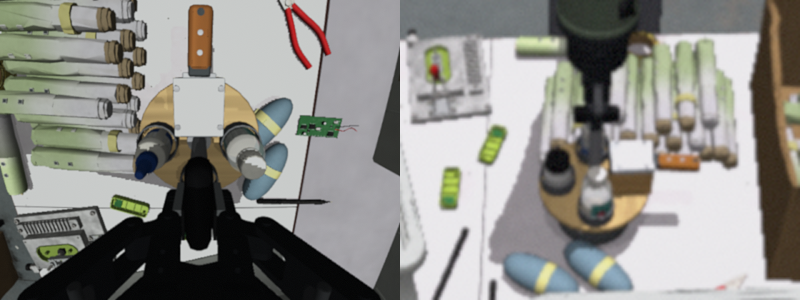

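The glue bottle (wrist panel, about (148,170)) stands at the front, within about 1 mm of straight. The front edge runs parallel to world y, and the scraper is still home. All three containers are upright and the handle is gripped at 41 N, so I'm handing the job in.

```bash
python3 -c "
from workcell import bot
print(bot.job_done())"
```

```text
the job is handed in; nothing more can be done
None
```

The job is handed in: the scraper is home in the slot and released, the glue bottle stands straight at the front, and the gripper still holds the caddy handle at about 41 N; the hand-in call returned no verdict.

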